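Find the release notch in the ingredient keeper's collar and press it

TASK

The round ingredient keeper's lid is locked by a release tongue sunk in a notch somewhere along the front half of its grey collar, the half away from the square block on its back. Begin with a closed fingertip on top of the collar at its left or right side, feel along the collar until you find the notch, then press the tongue inside it fully down so that the lid pops up. Only touch and press: do not pull the lid up by hand, leave the jar, cup and brush where they are, and finish with the hand clear.

Things in the scene. Friction and masses are not known exactly. Their poses are not given: they have to be found in the camera images.
- keeper: Fixed round steel tub, 248 mm across, its mouth ringed by a grey plastic collar. Origin: centre of its underside, on the table; z up; +x points to the grey block on its back (70 mm wide, 104 mm tall), -x is the front, +y and -y the two sides. Inside the collar lies a round aluminium lid, 162 mm across, with a black knob (34 mm wide, 26 mm tall) in the middle.
- collar_top (a point): Point on the keeper's axis, level with the collar's flat rigid top (112 mm up; the top spans 86 to 124 mm from the axis); axes as the keeper's. One notch, about 50 mm long, open above and outside, is cut in the collar, centred at most 0.9 rad round the axis from the front (-x) either way. Where is not given: feel or look for it. The two sides are always solid; there is no other gap.
- release (a joint): Travel of the release tongue, m: 0 at rest, 0.008 fully down (hard stop). A grey block, 42 mm along the collar, 34 mm wide, centred in the notch 105 mm from the keeper's axis; its flat top lies 12 mm below the collar's top at rest. It slides straight down against 4 to 7 N of friction and stays where it is left. Pushing it down raises the lid.
- lid (a joint): Height of the lid above its shut place, m: 0 shut (its flat top then 4 mm below the collar's top), 0.012 popped up once the tongue is fully down. It rises straight up, together with the tongue's travel, and stays there.
- jar_mid (a point): Amber glass jar, 60 mm across, 95 mm tall, loose on the table; the point is at its centre. A bystander.
- cup_mid (a point): Steel measuring cup, 72 mm across, 75 mm tall, loose on the table; the point is at its centre. A bystander.
- brush_grip (a point): Pastry brush lying loose on the table; the point is on its handle. A bystander.

How it is judged (in metres and radians):
On the way, in this order (a step that is already met when the one before it is completed fails the run):
1. a finger touches the collar at its left or right side (contact force between the fingers and keeper above 0.3 N and value of joint release below 0.003 m and (y of the grasp point in the frame of keeper above 0.075 m or y of the grasp point in the frame of keeper below -0.075 m)), for 0.05 s.
2. the tongue in the notch is pressed fully down by the fingers (value of joint release above 0.0065 m and contact force between the fingers and release above 0.3 N), for 0.05 s.
At the end, for the whole second after the job is handed in: The tongue stays at least 6.5 mm down of its 8 mm, the lid stands popped up by at least 9 mm, and jar, cup and brush are within 20 mm of where they stood (value of joint release above 0.0065 m and value of joint lid above 0.009 m and distance of each of jar_mid, cup_mid, brush_grip from where it was at the start of the episode below 0.02 m); the robot touches nothing.
It fails at once if the lid is pulled up by hand instead of by the tongue (value of joint lid between 0.003 and 0.008 m and contact force between the fingers and lid above 1 N and contact force between the fingers and release below 0.1 N).
It fails at once if the jar, the cup or the brush is shifted or lifted by more than 20 mm (distance of any of jar_mid, cup_mid, brush_grip from where it was at the start of the episode above 0.02 m).
It also fails if it takes over 67 s, if anything falls off the work surface, if the arm or the gripper's body presses on something with over 40 N, if the wrist force passes 120 N, or if a joint passes its speed limit or range.

ROBOT

A 6-joint arm with a two-finger parallel gripper is mounted at the origin on the work surface. World frame = base frame: x ahead of the robot, y to its left, z up, the work surface at z = 0. Lengths are in mm, angles in rad, forces in N, time in s.
With the tool pointing down it reaches from about 350 to 800 mm from the base axis. Payload 7.3 kg.
Tool frame: the origin (TCP) lies at the very end of the fingers, on their centre line; the grasp point (between the pads) lies 19 mm behind it; z points along the fingers, y is the direction in which the jaws open and shut (so a half turn about z gives the same grasp; the last joint's range is limited). The gripper opens to 85 mm and grips with 20 to 120 N. Pads are 22 mm wide; open, the fingers measure 114 mm over their backs; the gripper's body (76 mm by 85 mm) begins 54 mm behind the grasp point. The pads swing forward as they close: fully open they stand 13 mm farther back than shut.
Start: joints at [-1.283, 0.342, 1.524, -0, 1.275, -0.146], TCP at [220.693, -476.381, 231.322] pointing down, gripper open.
Joint ranges: [-2.53, 2.53], [-0.77, 2.02], [0.04, 2.7], [-1, 4.14], [0.28, 2.66], [-3.11, 3.11]. Speed limits (rad/s): [2.57, 2.57, 3.14, 3.14, 3.14, 3.14].

INTERFACE

Orientations are given as a 3x3 rotation matrix whose columns are the frame's x, y, z axes.
In Python, from cell import env gives the robot as it stands. The module is installed in compiled form; this text tells all that it offers.
- The arm moves only by the tool play_rows, never from a script. Its argument "deltas" is a list of rows, each a list of 7 numbers: the turn, a rotation vector about the world's x, y, z in units of 5 degrees (1.0 is 5 degrees), then the shift along the world's x, y, z in units of 40 mm (1.0 is 40 mm), then the closure in counts, from 0 (fully open) to 255 (shut). In form: [[wx, wy, wz, dx, dy, dz, claw], ...]. A call has exactly 10 rows; each row is the pose to reach, as a shift and turn from the pose commanded when the call began; what a row does not reach only later rows make up. A row lasts 1/12 s, in which the tool goes at most 41.7 mm and 7.16 degrees, less where a joint would pass 70% of its speed; a pose out of reach is approached as far as the arm can. A call with a gripper value outside its range is refused whole. The fingers move at their own pace and stop on an object; the grip force is fixed at half the most. Time passes only in rows, so rows that repeat a pose let the fingers close, or fill a call up. It gives the time, the measured TCP pose, the force and the opening at its end, in the units of the state.
- env.read_state(): the state, without advancing time (a new reading comes with each control period).
- env.grab_frame(name): name is "scene" or "top" or "wrist"; returns a dict with "color" (420x560x3 uint8, blue, green, red), "mtx" (3x3 intrinsics, pixels), "rvec" (rotation vector, rad) and "tvec" (3), from world to camera coordinates, as OpenCV has them; the wrist camera has in their place "T_tool_cam" (4x4, takes a point from camera to tool coordinates, whose origin is the TCP and whose axes are the flange's). Camera axes: x right, y down, z forward; pixel columns grow to the right and rows downward; lengths in mm; the calibration is good to about 2 mm. The wrist camera is an equidistant fisheye: a pixel r from the principal point sees the ray r / f radians off the axis. A picture is of the moment at which its call begins: read the wrist's pose just before it. There is no depth.
- env.sign_off(): hands the job in, once; it reports no verdict.
The state is a dict: "time_s": time; "joint_positions": joint angles; "dq": joint speeds; "joint_efforts": joint torques, N m; "eef_pos": TCP position; "tcp_rot": TCP orientation; "ft_force": force on the tool from outside, world axes, zero at the start; "moment": the same for the moment, N m; "width": finger opening in mm.
Only numpy, scipy, OpenCV 4.12 (cv2) and the standard library are available. Lean on these libraries where they do the work, as an engineer would, in place of code of your own. Each camera call takes 0.05 s, during which the arm holds its last target. There are 200 camera calls.

## Working session

There is one attempt and no reset: what is moved stays moved. The work goes in short steps, Python scripts to look and compute and a tool call to move; the robot and the scene stay as the last step left them, time stands still between calls to the robot, and variables do not carry over. Pictures are saved under pics/ and viewed, about 8 in all and at most 12, crops included, and the job is handed in when it is done.

Besides the shell and the picture viewer there is one more tool, called after "Emit:" as a command line: name --pt "numbers of a row" for each row, then --argument value for the rest. play_rows: Moves the arm, as the interface text tells. Its arguments: {"type":"object","properties":{"deltas":{"type":"array","items":{"type":"array","items":{"type":"number"}}}},"required":["deltas"]}

```bash
mkdir -p pics; cat > h.py <<'E'
import numpy as np, cv2
from cell import env
def grab(n):
    f=env.grab_frame(n); return f
def ray(f,u,v,z):
    R=cv2.Rodrigues(np.array(f["rvec"],float))[0]; t=np.array(f["tvec"],float).ravel()
    d=R.T@np.linalg.inv(np.array(f["mtx"]))@np.array([u,v,1.]); c=-R.T@t
    return c+d*(z-c[2])/d[2]
def proj(f,P):
    return cv2.projectPoints(np.array(P,float).reshape(-1,3),np.array(f["rvec"],float),np.array(f["tvec"],float),np.array(f["mtx"],float),None)[0].reshape(-1,2)
E
python3 - <<'E'
from h import *
s=env.read_state();print({k:np.round(v,3).tolist() for k,v in s.items()})
for n in("top","scene"):
    f=grab(n);cv2.imwrite(f"pics/{n}0.png",f["color"])
    R=cv2.Rodrigues(np.array(f["rvec"],float))[0];print(n,-R.T@np.array(f["tvec"]).ravel(),np.array(f["mtx"]).tolist())
E
```

```text
{'time_s': 0.0, 'joint_positions': [-1.283, 0.343, 1.525, -0.0, 1.275, -0.146], 'dq': [-0.001, -0.002, 0.001, -0.001, 0.001, -0.0], 'joint_efforts': [-0.0, -43.369, -24.601, -0.0, 0.008, 0.0], 'eef_pos': [220.571, -475.963, 230.623], 'tcp_rot': [[0.907, 0.42, -0.0], [0.42, -0.907, 0.002], [0.0, -0.002, -1.0]], 'ft_force': [-0.133, 0.205, -0.154], 'moment': [0.012, 0.02, 0.026], 'width': 85.255}
top [ 409.37639943   34.70898686 1059.26195257] [[477.671216929195, 0.0, 277.55261879528814], [0.0, 477.671216929195, 201.10097397172282], [0.0, 0.0, 1.0]]
scene [1373.07181997  368.42061068  687.58549913] [[528.4275494871686, 0.0, 279.87269261944533], [0.0, 528.4275494871686, 207.80079704999727], [0.0, 0.0, 1.0]]
```

View pics/top0.png

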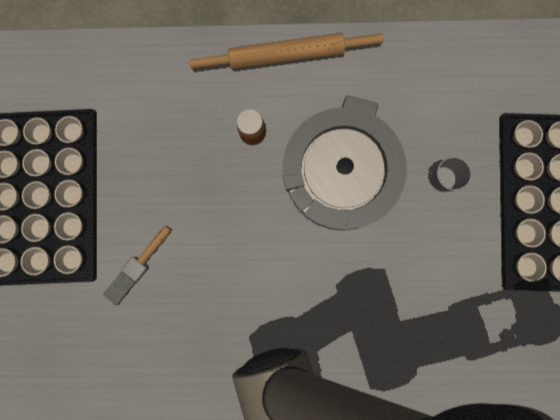

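View pics/scene0.png

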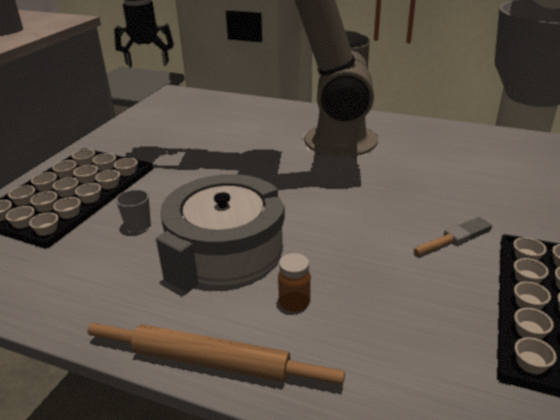

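The top view shows the keeper near (344,168), with its block at (360,107). There seems to be a notch at the lower left of the collar, around (298,197). The jar is at (250,126), the cup at (449,175) and the brush at lower left. I'll measure these and enlarge the collar.

```bash
python3 - <<'E'
from h import *
f=grab("top");im=f["color"]
g=cv2.cvtColor(im,cv2.COLOR_BGR2GRAY)
hsv=cv2.cvtColor(im,cv2.COLOR_BGR2HSV)
# knob: dark blob near (345,165) ; lid ellipse: bright blob
m=np.zeros_like(g); m[120:215,295:392]=(g[120:215,295:392]>120)*255
c=max(cv2.findContours(m,0,2)[0],key=cv2.contourArea)
e=cv2.fitEllipse(cv2.convexHull(c));print("lid",e, ray(f,*e[0],108))
crop=cv2.resize(im[88:240,265:425],None,fx=5,fy=5/1.28,interpolation=cv2.INTER_CUBIC)
crop=cv2.convertScaleAbs(crop,alpha=1.8,beta=10)
cv2.imwrite("pics/crop.png",crop)
C=ray(f,*e[0],108)
for u,v in((347,97),(378,103),(373,118),(343,112),(291,185),(305,206),(349,225),(250,121),(449,175),(345,166)): print((u,v),np.round(ray(f,u,v,112)[:2]))
E
```

```text
lid ((342.3815612792969, 169.46107482910156), (81.1893310546875, 83.39347839355469), 84.76640319824219) [582.2777589 -79.5127458 108.       ]
(347, 97) [731. -93.]
(378, 103) [ 718. -156.]
(373, 118) [ 686. -144.]
(343, 112) [700. -84.]
(291, 185) [552.  25.]
(305, 206) [509.  -3.]
(349, 225) [470. -89.]
(250, 121) [685. 106.]
(449, 175) [ 567. -291.]
(345, 166) [589. -84.]
```

View pics/crop.png

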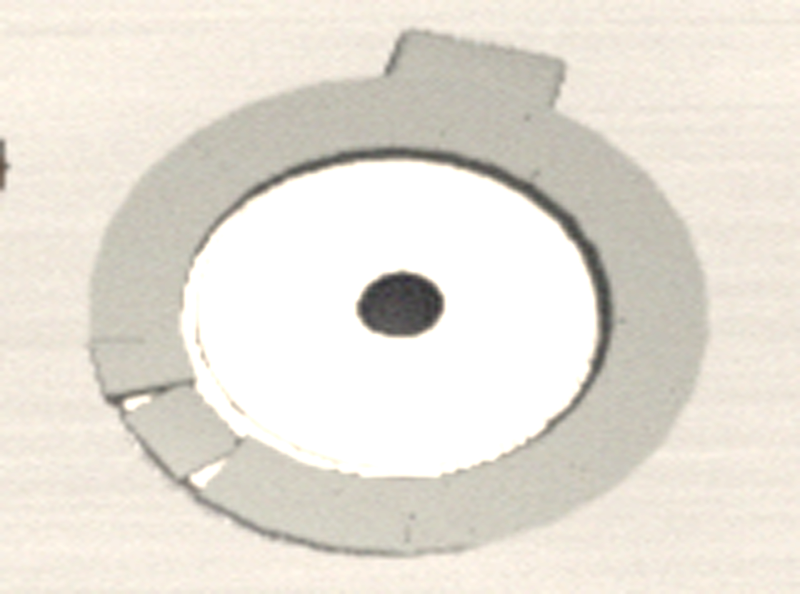

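The crop shows the tongue block in the notch, centred at crop (180,432), which is about (301,198.6) in the full image. There is a wall gap at each end. The collar spans crop x 90–708 and y 75–552.

```bash
python3 - <<'E'
from h import *
f=grab("top")
o=lambda x,y:(265+x/5,88+y*1.28/5)
C=ray(f,*o(399,314),112)[:2]; K=ray(f,*o(400,298),134)[:2]
print("collar",C,"knob",K)
B=np.mean([ray(f,*o(*p),104)[:2] for p in((408,30),(565,62))],0)
a=np.arctan2(*(B-C)[::-1]);print("block",B,"yaw",a)
T=ray(f,*o(180,432),100)[:2]
d=T-C;print("tongue",T,np.linalg.norm(d),"ang",np.arctan2(d[1],d[0])-a-np.pi)
X=np.array([np.cos(a),np.sin(a)]);Y=np.array([-X[1],X[0]])
print("radial tongue 105:",C+105*d/np.linalg.norm(d), "local y",d@Y)
for th in (90,-90):
    P=C+105*(np.cos(np.radians(th))*X+np.sin(np.radians(th))*Y);print(th,P)
print("jar",ray(f,250,121,95),"cup",ray(f,449,175,75))
E
```

```text
collar [583.65585537 -83.93938545] knob [587.7554335  -81.82473432]
block [ 727.66434329 -125.1677772 ] yaw -0.2788331369644621
tongue [525.51827362   4.74204529] 106.03949532522391 ang -0.7116767975497504
radial tongue 105: [526.08819094   3.87270946] local y 69.25486875367741
90 [612.55542963  17.00522613]
-90 [ 554.7562811  -184.88399703]
jar [690.09828305 107.09013288  95.        ] cup [ 572.65372379 -303.55942868   75.        ]
```

Emit:
play_rows --pt "0 0 1 0.5 0.6 0 255" --pt "0 0 2 1 1.2 0 255" --pt "0 0 3 1.5 1.8 0 255" --pt "0 0 4 2 2.5 0 255" --pt "0 0 5 2.5 3.1 0 255" --pt "0 0 6 3 3.7 0 255" --pt "0 0 7 3.5 4.3 0 255" --pt "0 0 8 4 5 0 255" --pt "0 0 9 4.5 5.6 0 255" --pt "0 0 10 4.9 6.2 0 255"

```text
time_s: 1.03
eef_pos: [417.7, -226.9, 231.3]
tcp_rot: [[0.257, 0.966, 0.0], [0.966, -0.257, -0.0], [0.0, 0.0, -1.0]]
ft_force: [0.1, 0.5, -0.0]
width: 0.3
```

Emit:
play_rows --pt "0 0 1 0.5 0.6 0 255" --pt "0 0 2 1 1.2 0 255" --pt "0 0 3 1.5 1.8 0 255" --pt "0 0 4 2 2.5 0 255" --pt "0 0 5 2.5 3.1 0 255" --pt "0 0 6 3 3.7 0 255" --pt "0 0 7 3.5 4.3 0 255" --pt "0 0 8 4 5 -0.5 255" --pt "0 0 9 4.5 5.6 -1 255" --pt "0 0 9.7 4.9 6.1 -1.7 255"

```text
time_s: 1.87
eef_pos: [614.8, 17.6, 164.0]
tcp_rot: [[-0.554, 0.832, 0.004], [0.832, 0.554, -0.0], [-0.002, 0.003, -1.0]]
ft_force: [1.6, 0.3, -0.5]
width: 0.2
```

```bash
python3 - <<'E'
from h import *
s=env.read_state();print({k:np.round(s[k],3).tolist() for k in("time_s","eef_pos","tcp_rot","joint_positions","ft_force","width")})
f=grab("wrist");cv2.imwrite("pics/w1.png",f["color"]);print(np.round(f["mtx"],1).tolist(),np.round(f["T_tool_cam"],3).tolist())
E
```

```text
{'time_s': 1.867, 'eef_pos': [614.771, 17.63, 163.965], 'tcp_rot': [[-0.554, 0.832, 0.004], [0.832, 0.554, -0.0], [-0.002, 0.003, -1.0]], 'joint_positions': [-0.096, 0.559, 1.363, 0.0, 1.215, -0.684], 'ft_force': [1.559, 0.338, -0.51], 'width': 0.246}
[[325.2, 0.0, 279.6], [0.0, 325.2, 211.7], [0.0, 0.0, 1.0]] [[0.001, -0.96, -0.279, 71.112], [1.0, 0.001, 0.001, 0.207], [-0.001, -0.279, 0.96, -142.589], [0.0, 0.0, 0.0, 1.0]]
```

View pics/w1.png

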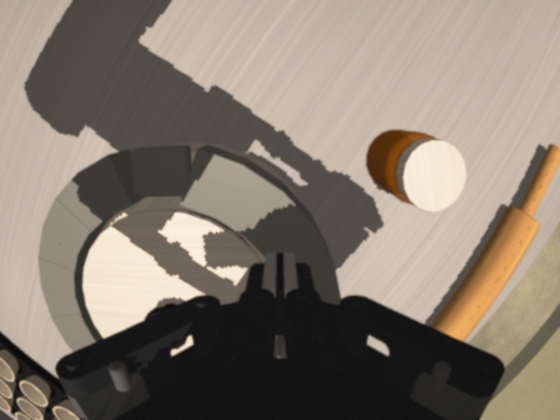

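The wrist view shows the fingers over the collar's jar side. The notch edge is at (192,165), and the jar, at (420,170), is well clear. Next I touch down on the side.

Emit:
play_rows --pt "0 0 0 0 0 -0.4 255" --pt "0 0 0 0 0 -0.8 255" --pt "0 0 0 0 0 -1.05 255" --pt "0 0 0 0 0 -1.15 255" --pt "0 0 0 0 0 -1.2 255" --pt "0 0 0 0 0 -1.23 255" --pt "0 0 0 0 0 -1.26 255" --pt "0 0 0 0 0 -1.28 255" --pt "0 0 0 0 0 -1.3 255" --pt "0 0 0 0 0 -1.3 255"

```text
time_s: 2.75
eef_pos: [613.1, 15.5, 112.1]
tcp_rot: [[-0.55, 0.835, 0.001], [0.835, 0.55, -0.0], [-0.001, 0.001, -1.0]]
ft_force: [-1.2, 0.4, 2.6]
width: 0.1
```

Emit:
play_rows --pt "0 0 0 0 0 -0.02 255" --pt "0 0 0 0 0 -0.02 255" --pt "0 0 0 0 0 -0.03 255" --pt "0 0 0 0 0 -0.03 255" --pt "0 0 0 0 0 -0.03 255" --pt "0 0 0 0 0 -0.03 255" --pt "0 0 0 0 0 -0.03 255" --pt "0 0 0 0 0 -0.03 255" --pt "0 0 0 0 0 -0.03 255" --pt "0 0 0 0 0 -0.03 255"

```text
time_s: 3.58
eef_pos: [613.1, 15.5, 112.0]
tcp_rot: [[-0.55, 0.835, 0.002], [0.835, 0.55, -0.0], [-0.001, 0.002, -1.0]]
ft_force: [-3.3, -0.2, 10.0]
width: -0.5
```

Contact is confirmed at z=112 with 10 N. Now I feel along the collar lightly towards the notch.

Emit:
play_rows --pt "0 0 0 -0.12 0.05 0.01 255" --pt "0 0 0 -0.25 0.08 0.01 255" --pt "0 0 0 -0.38 0.11 0.01 255" --pt "0 0 0 -0.51 0.13 0.01 255" --pt "0 0 0 -0.67 0.14 0.01 255" --pt "0 0 0 -0.83 0.14 0.01 255" --pt "0 0 0 -0.97 0.13 0.01 255" --pt "0 0 0 -1.1 0.11 0.01 255" --pt "0 0 0 -1.24 0.08 0.01 255" --pt "0 0 0 -1.37 0.06 0.01 255"

```text
time_s: 4.42
eef_pos: [559.5, 18.1, 112.0]
tcp_rot: [[-0.55, 0.835, 0.006], [0.835, 0.55, -0.0], [-0.003, 0.005, -1.0]]
ft_force: [4.0, 1.4, 5.8]
width: -0.0
```

Emit:
play_rows --pt "0 0 0 -0.09 -0.02 0 255" --pt "0 0 0 -0.18 -0.05 0 255" --pt "0 0 0 -0.26 -0.08 0 255" --pt "0 0 0 -0.35 -0.11 0 255" --pt "0 0 0 -0.44 -0.15 0 255" --pt "0 0 0 -0.52 -0.19 0 255" --pt "0 0 0 -0.61 -0.24 0 255" --pt "0 0 0 -0.7 -0.29 0 255" --pt "0 0 0 -0.81 -0.35 0 255" --pt "0 0 0 -0.81 -0.35 0 255"

```text
time_s: 5.25
eef_pos: [524.2, 3.7, 110.1]
tcp_rot: [[-0.55, 0.835, -0.002], [0.835, 0.55, 0.0], [0.001, -0.001, -1.0]]
ft_force: [0.0, 0.5, -0.6]
width: 0.1
```

```bash
python3 - <<'E'
from h import *
s=env.read_state();print({k:np.round(s[k],3).tolist() for k in("time_s","eef_pos","ft_force","width")})
f=grab("wrist");cv2.imwrite("pics/w2.png",f["color"])
E
```

```text
{'time_s': 5.25, 'eef_pos': [524.171, 3.664, 110.111], 'ft_force': [0.006, 0.545, -0.617], 'width': 0.133}
```

View pics/w2.png

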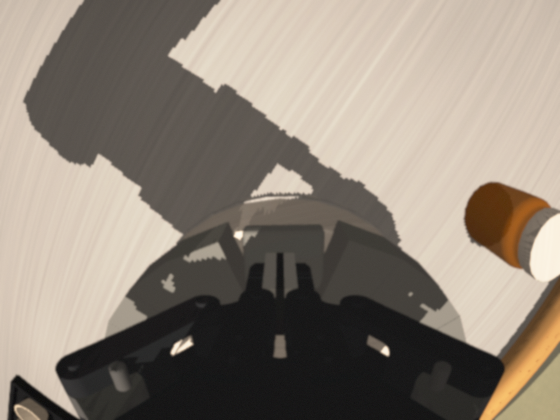

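The contact force dropped and the tip sank to z=110.1, so it's in the notch. The wrist view shows the fingers (x≈280) centred on the tongue (x≈247–322). Now I press down.

Emit:
play_rows --pt "0 0 0 0 0 -0.1 255" --pt "0 0 0 0 0 -0.2 255" --pt "0 0 0 0 0 -0.25 255" --pt "0 0 0 0 0 -0.28 255" --pt "0 0 0 0 0 -0.31 255" --pt "0 0 0 0 0 -0.34 255" --pt "0 0 0 0 0 -0.37 255" --pt "0 0 0 0 0 -0.4 255" --pt "0 0 0 0 0 -0.42 255" --pt "0 0 0 0 0 -0.43 255"

```text
time_s: 6.13
eef_pos: [525.3, 4.1, 93.5]
tcp_rot: [[-0.55, 0.835, -0.0], [0.835, 0.55, 0.0], [0.0, -0.0, -1.0]]
ft_force: [-1.9, -0.1, 5.2]
width: -0.3
```

Emit:
play_rows --pt "0 0 0 0 0 -0.01 255" --pt "0 0 0 0 0 -0.02 255" --pt "0 0 0 0 0 -0.03 255" --pt "0 0 0 0 0 -0.04 255" --pt "0 0 0 0 0 -0.05 255" --pt "0 0 0 0 0 -0.05 255" --pt "0 0 0 0 0 -0.05 255" --pt "0 0 0 0 0 -0.05 255" --pt "0 0 0 0 0 -0.05 255" --pt "0 0 0 0 0 -0.05 255"

```text
time_s: 6.97
eef_pos: [525.4, 4.1, 92.0]
tcp_rot: [[-0.55, 0.835, 0.0], [0.835, 0.55, 0.0], [-0.0, 0.0, -1.0]]
ft_force: [-2.9, 0.6, 9.1]
width: 0.2
```

Emit:
play_rows --pt "0 0 0 0 0 -0.02 255" --pt "0 0 0 0 0 -0.03 255" --pt "0 0 0 0 0 -0.03 255" --pt "0 0 0 0 0 -0.03 255" --pt "0 0 0 0 0 -0.03 255" --pt "0 0 0 0 0 -0.03 255" --pt "0 0 0 0 0 -0.03 255" --pt "0 0 0 0 0 -0.03 255" --pt "0 0 0 0 0 -0.03 255" --pt "0 0 0 0 0 -0.03 255"

```text
time_s: 7.8
eef_pos: [525.4, 4.2, 91.8]
tcp_rot: [[-0.55, 0.835, 0.001], [0.835, 0.55, -0.0], [-0.0, 0.001, -1.0]]
ft_force: [-7.7, 0.6, 16.6]
width: 0.4
```

Emit:
play_rows --pt "0 0 0 0 0 0.3 255" --pt "0 0 0 0 0 0.8 255" --pt "0 0 0 0 0 1.6 255" --pt "0 0 0 0 0 2.4 255" --pt "0 0 0 0 0 3.2 255" --pt "0 0 0 -0.5 0.5 3.5 255" --pt "0 0 0 -1 1.2 3.5 255" --pt "0 0 0 -1.5 2 3.5 255" --pt "0 0 0 -2 2.5 3.5 255" --pt "0 0 0 -2 2.5 3.5 255"

```text
time_s: 8.63
eef_pos: [442.1, 107.1, 230.1]
tcp_rot: [[-0.553, 0.833, -0.002], [0.833, 0.553, 0.001], [0.002, -0.001, -1.0]]
ft_force: [0.6, 0.6, 0.2]
width: 0.2
```

```bash
python3 - <<'E'
from h import *
s=env.read_state();print({k:np.round(s[k],3).tolist() for k in("time_s","eef_pos","ft_force","width")})
f=grab("scene");g=grab("top")
a=cv2.resize(f["color"][150:320,130:350],(528,408));b=g["color"][60:320,90:480]
o=np.zeros((408+0,528+0,3),np.uint8)
c=np.hstack([cv2.resize(a,(400,309)),cv2.resize(b,(400,267+42))]);cv2.imwrite("pics/end.png",c)
E
```

```text
{'time_s': 8.633, 'eef_pos': [442.094, 107.085, 230.135], 'ft_force': [0.593, 0.582, 0.241], 'width': 0.237}
```

View pics/end.png

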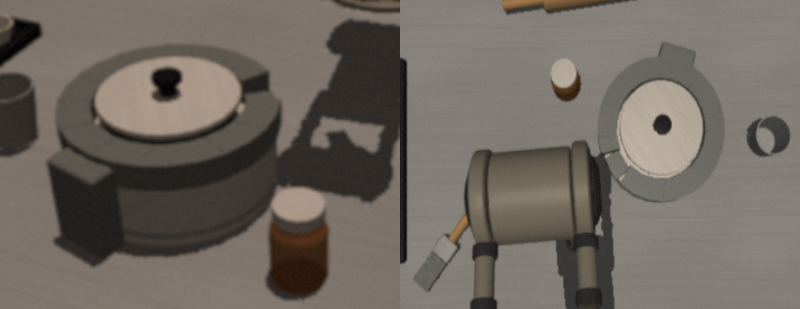

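The lid now stands proud of the collar in the scene view (left half). The tongue is down, the jar, cup and brush look undisturbed, and the hand is clear.

```bash
python3 -c "
from h import *
print(env.sign_off())"
```

```text
the job is handed in; nothing more can be done
None
```

I pressed the release tongue fully down and the lid popped up. I handed the job in at about 8.7 s, and the hand-in reported no verdict.

- **Side touch:** I touched the collar on the jar's side with closed fingers. The tip stopped at z = 112 mm with 10 N.
- **Finding the notch:** I first saw it in the top camera. I then slid the tip along the collar until contact was lost and it sank to z = 110 mm.
- **Pressing the tongue:** The tip stopped at z ≈ 92 mm, which is the full 8 mm of travel, and the force rose to 16.6 N at the hard stop.

**Last checks:** The final pictures show the lid standing above the collar. By eye, the jar, cup and brush are where they were. The fingers are at z = 230 mm with about 0.9 N left on the force reading, consistent with touching nothing. I did not measure the lid height or how far the bystanders moved. No check failed or disagreed.

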